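# Stand the leaning book back up and close the row

### The arm

A 6-joint arm with a two-finger parallel gripper is mounted at the origin on the work surface. World frame = base frame: x ahead of the robot, y to its left, z up, the work surface at z = 0. Lengths are in m, angles in rad, forces in N, time in s.
With the tool pointing down it reaches from about 0.325 to 0.9 m from the base axis. Payload 3.5 kg.
Tool frame: the origin (TCP) lies at the very end of the fingers, on their centre line; the grasp point (between the pads) lies manip.grip_depth behind it (manip.grip_depth is the distance from the TCP to the grasp point, in m); z points along the fingers, y is the line along which they close (so a half turn about z gives the same grasp; the last joint's range is limited). The gripper opens to 85 mm and grips with 20 to 120 N. Pads are 22 mm wide; open, the fingers measure 114 mm over their backs; the gripper's body (76 mm by 85 mm) begins 54 mm behind the grasp point. The pads swing forward as they close: fully open they stand 13 mm farther back than shut.
Start: joints at [-1.337, 0.276, -0.026, 1.268, 0, 1.467], TCP at [0.207, -0.59, 0.231] pointing down, gripper open.
Joint ranges: [-3.12, 3.12], [-0.85, 1.88], [-1.08, 1.24], [-1.95, 2.15], [-1.57, 1.53], [-3.14, 3.14]. Speed limits (rad/s): [2.57, 2.57, 3.14, 3.14, 3.14, 3.14].

### API

Orientations are given as a 3x3 rotation matrix whose columns are the frame's x, y, z axes.
In Python, from bench import readout, imaging, manip gives the robot as it stands.
- The arm moves only by the shell command python3 -m inch 'ROWS'. ROWS is JSON, a list of rows, each an object with "rot": the turn, a rotation vector about the tool's x, y, z in degrees, a list of three; "offset": the shift along the tool's x, y, z in mm, a list of three; "claw": the closure, from 0 (fully open) to 1 (shut). A call has 1 to 5 rows; each row is the pose to reach, as a shift and turn from the pose commanded when the call began, along the tool's axes at that moment; what a row does not reach only later rows make up. A row lasts 1/12 s, in which the tool goes at most 41.7 mm and 7.16 degrees, less where a joint would pass 70% of its speed; a pose out of reach is approached as far as the arm can. A call with a gripper value outside its range is refused whole. The fingers move at their own pace and stop on an object; the grip force is fixed at half the most. Time passes only in rows, so rows that repeat a pose let the fingers close. It gives the time, the measured TCP pose, the force, the opening and the grip force at its end, in the units of the state.
- readout.state(): the state, without advancing time (a new reading comes with each control period).
- imaging.snapshot(name): name is "side" or "top" or "wrist"; returns the picture (384x512x3 uint8, red, green, blue); there is no depth.
- imaging.get_calibration(name): a dict with "mtx" (3x3 intrinsics, pixels), "dist_coeffs" ([k1, k2, p1, p2, k3] as OpenCV has them; the pictures are not rectified), "extrinsics" (4x4, takes a point from world to camera coordinates); the wrist camera has in their place "mount" (4x4, takes a point from camera to tool coordinates, whose origin is the TCP and whose axes are the flange's). Camera axes: x right, y up, looking along -z (the intrinsics and any distortion apply to the point x, -y, -z); pixel columns grow to the right and rows downward; lengths in m; the calibration is good to about 2 mm. A picture is of the moment at which its call begins: read the wrist's pose just before it. get_calibration takes no time and is no camera call.
- manip.finish_job(): hands the job in; it is judged then, once.
The state is a dict: "time_s": time; "joint_positions": joint angles; "joint_velocities": joint speeds; "effort": joint torques, N m; "eef_pos": TCP position; "orientation": TCP orientation; "force": force on the tool from outside, world axes, zero at the start; "torque": the same for the moment, N m; "grip_width": finger opening in m; "grip_force": force on a finger pad.
Only numpy, scipy, OpenCV 4.12 (cv2) and the standard library are available. Lean on these libraries where they do the work, as an engineer would, in place of code of your own. Each camera call takes 0.05 s, during which the arm holds its last target. There are 200 camera calls.

### The job

One book has sagged away from the row and leans on the bookend. With pushes of the fingertips, first tip that book back upright while the bookend still stands where it is, then slide the bookend in until the book stands straight, snug between the row and the bookend. Do not pick up the book or the bookend or knock either over, and leave the other things on the desk where they are.

Things in the scene. Friction and masses are not known exactly. Their poses are not given: they have to be found in the camera images.
- row: Row of five hardback books standing on the desk, fixed: it does not move. 152 mm long along its y, 120 to 135 mm deep along x, 170 to 200 mm tall (the end book 195 mm). Origin at desk level, at the middle of the row's open end face; x runs along that face (spines at -x), y points out of the row towards the leaning book, z up.
- book: Leaning book: stiff brown hardback, 130 (x) x 32 (y, thickness) x 190 mm (z), 0.5 kg. Origin: centre of its lower face; z up the book. Starts leaning 28 deg to the row's +y: lower outer edge (y +16, z 0) on the desk, outer face on the bookend's top edge; stood up there it is 5 to 12 mm from the row. Leaning under about 9 deg it settles upright by itself.
- bookend: Loose dark wooden L-shaped bookend, 0.6 kg, slides under 3 to 8 N; 90 mm wide (x). Slab 20 mm thick, 90 mm tall, its inner face towards the book; then a low foot, 25 mm tall, 60 mm further out. Origin at desk level, middle of the inner face; y points out along the foot: slab y 0 to 20, foot to 80 mm.
- bookend_push (a point): Middle of the outer end face of the bookend's foot, 12 mm above the desk: the place to push it from (nearer the book there is no room for a gripper's body).
- mug: Bystander: white mug, 76 mm across, 85 mm tall, handle. Origin at the centre of its underside.
- penpot: Bystander: terracotta-coloured pen pot, 70 mm across, 90 mm tall, pens to 136 mm. Origin at the centre of its underside.
- stapler: Bystander: black and white stapler, 130 x 34 x 37 mm tall. Origin at the centre of its underside.
- mouse: Bystander: white computer mouse, 100 x 58 x 30 mm tall. Origin at the centre of its underside.
- notebook: Bystander: pale notebook lying flat, 105 x 148 x 14 mm. Origin at the centre of its underside.
- clock: Bystander: small wooden desk clock, 40 x 90 x 70 mm tall. Origin at the centre of its underside.
- canister: Bystander: white jar with wooden cap, 60 mm across, 100 mm tall. Origin at the centre of its underside.

How it is judged:
By the outcome, as a careful person would: the job done as asked, in the order asked, and still so for the second after the job is handed in, with the robot touching nothing.
It also fails if it takes over 45 s, if anything falls off the work surface, if the arm or the gripper's body presses on something with over 40 N, if the wrist force passes 120 N, or if a joint passes its speed limit or range.

## Working session

There is one attempt and no reset: what is moved stays moved. The work goes in short steps, Python scripts to look and compute and a shell command to move; the robot and the scene stay as the last step left them, time stands still between calls to the robot, and variables do not carry over. Pictures are saved under pics/ and viewed, at most 10 in all, crops included, and the job is handed in when it is done.

```bash
ls; mkdir -p pics; python3 - <<'E'
from bench import readout, imaging, manip
import cv2,numpy as np
for n in ("side","top"):
    im=imaging.snapshot(n); np.save(f"pics/{n}.npy",im)
    cv2.imwrite(f"pics/{n}0.png",cv2.resize(im[:,:,::-1],(800,600),interpolation=cv2.INTER_CUBIC))
    c=imaging.get_calibration(n); print(n,c["mtx"],c["dist_coeffs"],np.round(c["extrinsics"],3))
s=readout.state(); print(s["eef_pos"],np.round(s["orientation"],3),s["time_s"],manip.grip_depth)
E
```

```text
pics
side [[467.60990747   0.         252.49747884]
 [  0.         467.60990747 194.49665   ]
 [  0.           0.           1.        ]] [-0.01150548  0.          0.          0.          0.        ] [[-0.084  0.996  0.003  0.08 ]
 [-0.765 -0.066  0.641  0.388]
 [ 0.639  0.052  0.768 -1.596]
 [ 0.     0.     0.     1.   ]]
top [[364.79855872   0.         259.73264835]
 [  0.         364.79855872 191.95219077]
 [  0.           0.           1.        ]] [-0.01826137  0.          0.          0.          0.        ] [[-1.000e-03 -1.000e+00  7.000e-03 -1.100e-02]
 [ 9.910e-01  0.000e+00  1.360e-01 -5.440e-01]
 [-1.360e-01  7.000e-03  9.910e-01 -1.055e+00]
 [ 0.000e+00  0.000e+00  0.000e+00  1.000e+00]]
[ 0.20636799 -0.5892038   0.23027247] [[ 0.944  0.33  -0.   ]
 [ 0.33  -0.944  0.002]
 [ 0.    -0.002 -1.   ]] 0.1 0.0187
```

View pics/side0.png

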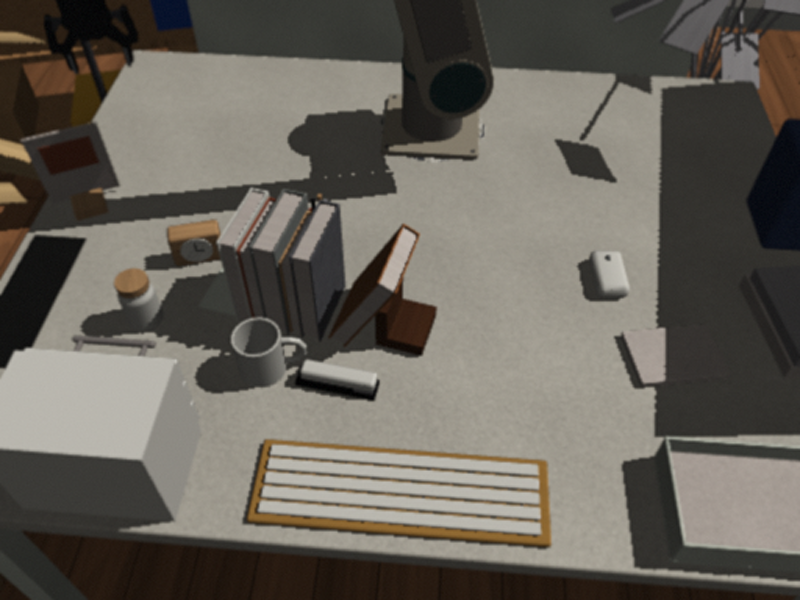

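View pics/top0.png

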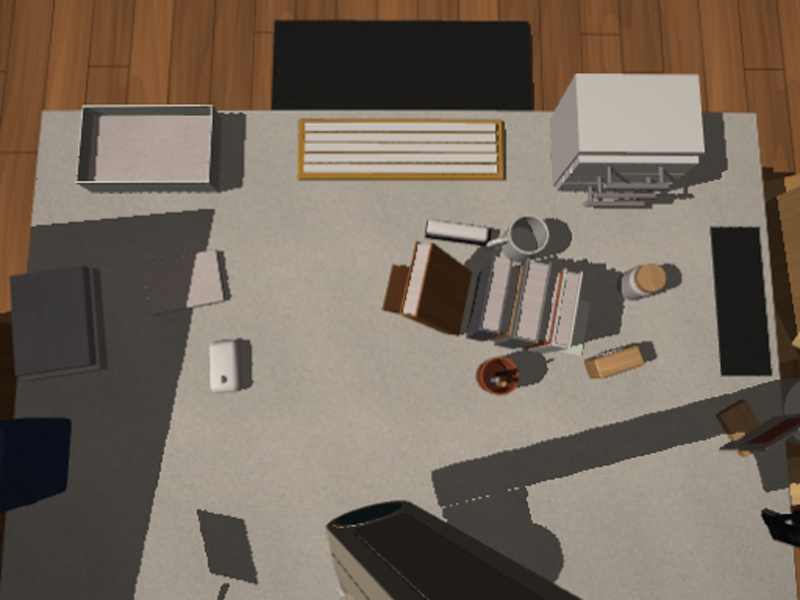

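The side and top views show the row at world −y of the leaning book. The bookend is on its +y side, at side (405,320) and top (397,288) in the 800 px pictures. The mug and stapler are on the +x side and the penpot on the −x side. I'll enlarge both views.

```bash
python3 - <<'E'
import cv2,numpy as np
for n,(x,y,w,h) in {"side":(185,125,105,105),"top":(235,140,140,105)}.items():
    im=np.load(f"pics/{n}.npy")[y:y+h,x:x+w,::-1]; k=5.5
    im=cv2.convertScaleAbs(im,alpha=1.5,beta=15)
    cv2.imwrite(f"pics/{n}1.png",cv2.resize(im,None,fx=k,fy=k,interpolation=cv2.INTER_CUBIC))
E
```

```text
(no output)
```

View pics/side1.png

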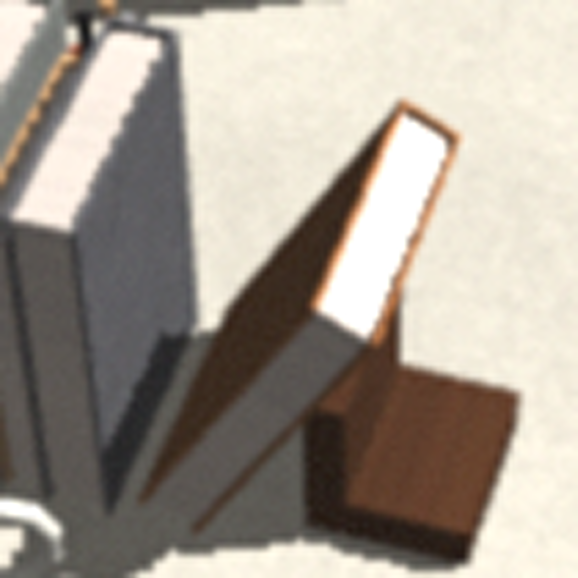

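View pics/top1.png

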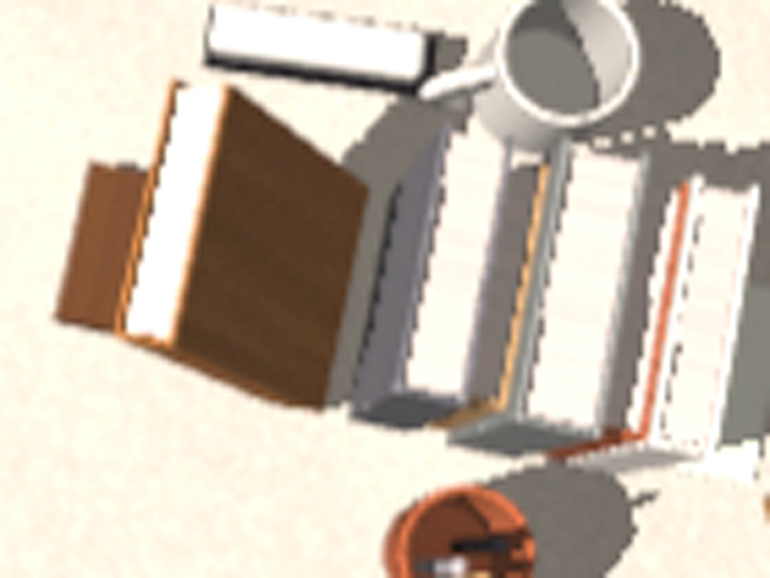

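The enlarged crops show the corners of the book, the bookend foot and the row's end face clearly in both views. I'll fit model poses to them.

```bash
cat > h.py <<'E'
import numpy as np, cv2
from scipy.optimize import least_squares
from scipy.spatial.transform import Rotation as R
from bench import imaging
C={n:imaging.get_calibration(n) for n in ("side","top")}
CR={"side":(185,125),"top":(235,140)}
def proj(n,P):
    c=C[n]; E=np.array(c["extrinsics"]); p=(np.c_[P,np.ones(len(P))]@E.T)[:,:3]*[1,-1,-1]
    return cv2.projectPoints(p,np.zeros(3),np.zeros(3),np.array(c["mtx"]),np.array(c["dist_coeffs"]))[0][:,0]
def px(n,q,k=5.5): return (np.array(q)+.5)/k-.5+CR[n]
def fit(f,obs,x0):  # f(params, local pts mm)->world m
    r=lambda q:np.concatenate([(proj(n,f(q,np.array([a for a,b in o],float)))-px(n,[b for a,b in o])).ravel() for n,o in obs.items()])
    s=least_squares(r,x0,loss="soft_l1"); return s.x,np.round(r(s.x),1)
def flat(q,P): return R.from_euler("z",q[2]).apply(P/1000)+[q[0],q[1],q[3] if len(q)>3 else 0]
def lean(q,P):  # q: x,y of pivot-edge middle, yaw, tilt (deg)
    L=R.from_euler("x",-q[3],degrees=True).apply((P-[0,16,0])/1000)
    return R.from_euler("z",q[2]).apply(L)+[q[0],q[1],0]
E
python3 - <<'E'
from h import *
np.set_printoptions(suppress=True,precision=4)
book={"side":[((65,-16,190),(315,305)),((65,16,190),(365,350)),((-65,-16,190),(402,100)),((-65,16,190),(460,135)),((65,-16,0),(140,500)),((65,16,0),(195,530))],
"top":[((-65,16,190),(120,335)),((65,16,190),(175,82)),((65,-16,190),(228,88)),((-65,-16,190),(175,345)),((65,-16,0),(368,187)),((-65,-16,0),(325,408))]}
be={"side":[((-45,80,25),(520,397)),((45,80,25),(470,535)),((45,80,0),(465,562)),((45,0,0),(307,523)),((45,20,25),(345,503))],
"top":[((45,80,25),(92,163)),((-45,80,25),(57,318))]}
b,r=fit(lean,book,[.6,-.1,0,28]);print("book",b,r)
e,r=fit(flat,be,[.6,-.05,0]);print("bookend",e,r)
e4,r=fit(flat,be,[.6,-.05,0,0]);print("bookend z free",e4)
d=[0]
def rowf(q,P): P=P.copy(); P[:,0]*=q[3]; return flat(q[:3],P)
row={"side":[((1,0,195),(75,232)),((1,0,0),(108,512)),((-1,0,195),(175,35))],"top":[((1,0,195),(450,130)),((-1,0,195),(405,388)),((-1,0,0),(352,415))]}
w,r=fit(rowf,row,[.6,-.15,0,60]);print("row",w,r)
Y=np.array([-np.sin(w[2]),np.cos(w[2])]);X=np.array([Y[1],-Y[0]])
for n,p in (("pivot",b[:2]),("bookend",e[:2])): print(n,"in row",(p-w[:2])@X*1e3,(p-w[:2])@Y*1e3)
print("push",flat(e,np.array([[0,80,12.]])),"booktop outer edge",lean(b,np.array([[-65,16,190],[65,16,190],[0,16,190],[0,-16,190.]])))
E
```

```text
book [ 0.5473 -0.1    -0.2145 27.8717] [-0.9  0.2  1.9 -0.9 -0.2 -0.7  0.2 -0.2 -0.8  0.4 -0.1  1.  -0.9  0.5
 -0.4 -0.8  0.6 -1.  -0.2  0.3  0.5 -0.  -0.2  1. ]
bookend [ 0.5558 -0.0531 -0.2206] [ 0.  -1.3 -0.3 -0.2  0.3  0.6 -0.5  0.2 -0.2 -0.1 -0.3 -0.3 -0.5  0. ]
bookend z free [ 0.5549 -0.053  -0.2254 -0.0015]
row [ 0.5385 -0.1437 -0.2004 62.522 ] [-0.4 -0.7  0.1 -0.2 -0.6 -0.4 -0.3 -0.7 -0.9 -0.4  0.1  0.2]
pivot in row -0.12524412553845202 44.553996318540605
bookend in row -1.123307899207581 92.20572745801309
push [[0.5733 0.0249 0.012 ]] booktop outer edge [[ 0.5027  0.0006  0.168 ]
 [ 0.6297 -0.0271  0.168 ]
 [ 0.5662 -0.0132  0.168 ]
 [ 0.5602 -0.0409  0.1829]]
```

```bash
cat > g.py <<'E'
import sys,numpy as np
from bench import readout
s=readout.state(); p=np.array(s["eef_pos"]); O=np.array(s["orientation"])
o=np.array([.5385,-.1437]); t=-.212; Y=np.array([-np.sin(t),np.cos(t)]); X=np.array([Y[1],-Y[0]])
d=p[:2]-o; print("t",round(s["time_s"],2),"row xyz mm",np.round([d@X*1e3,d@Y*1e3,p[2]*1e3],1),"yaw err deg",round(np.degrees(np.arctan2(O[1,0],O[0,0])-np.pi/2-t),2),"F",np.round(s["force"],1),"Fy_row",round(np.dot(s["force"][:2],Y),1),"tilt",np.round(O[2],3))
if len(sys.argv)>3:
    a=[float(v) for v in sys.argv[1:4]]; w=np.r_[o+(a[0]*X+a[1]*Y)/1e3,a[2]/1e3]
    print("tool offset mm",np.round(O.T@(w-p)*1e3,1))
E
python3 -m inch '[{"rot":[0,0,-35],"offset":[100,-85,-80],"claw":0.6},{"rot":[0,0,-35],"offset":[100,-85,-80],"claw":0.6},{"rot":[0,0,-35],"offset":[100,-85,-80],"claw":0.6},{"rot":[0,0,-35],"offset":[100,-85,-80],"claw":0.6},{"rot":[0,0,-35],"offset":[100,-85,-80],"claw":0.6}]'; python3 g.py 0 185 300
```

```text
time_s: 0.52
eef_pos: [0.2753, -0.4741, 0.3154]
orientation: [[0.576, 0.818, 0.003], [0.818, -0.576, -0.003], [-0.001, 0.004, -1.0]]
force: [0.1, 0.5, 0.4]
grip_width: 0.0342
grip_force: 0.0
t 0.52 row xyz mm [-187.8 -378.4  315.4] yaw err deg -22.99 F [0.1 0.5 0.4] Fy_row 0.5 tilt [-0.001  0.004 -1.   ]
tool offset mm [592.  -47.2  14.7]
```

```bash
python3 -m inch '[{"rot":[0,0,-23],"offset":[200,-16,0],"claw":0.6},{"rot":[0,0,-23],"offset":[200,-16,0],"claw":0.6},{"rot":[0,0,-23],"offset":[200,-16,0],"claw":0.6},{"rot":[0,0,-23],"offset":[200,-16,0],"claw":0.6},{"rot":[0,0,-23],"offset":[200,-16,0],"claw":0.6}]'; python3 g.py 0 185 300
```

```text
time_s: 0.93
eef_pos: [0.377, -0.3022, 0.3109]
orientation: [[0.218, 0.976, -0.0], [0.976, -0.218, 0.001], [0.001, -0.0, -1.0]]
force: [0.1, 0.6, -1.0]
grip_width: 0.034
grip_force: 0.0
t 0.93 row xyz mm [-124.5 -189.   310.9] yaw err deg -0.47 F [ 0.1  0.6 -1. ] Fy_row 0.6 tilt [ 0.001 -0.    -1.   ]
tool offset mm [375.  121.4  11.3]
```

```bash
python3 -m inch '[{"rot":[0,0,0],"offset":[40,13,0],"claw":0.6},{"rot":[0,0,0],"offset":[80,26,0],"claw":0.6},{"rot":[0,0,0],"offset":[118,38,0],"claw":0.6},{"rot":[0,0,0],"offset":[156,50,0],"claw":0.6},{"rot":[0,0,0],"offset":[195,62,0],"claw":0.6}]'>/dev/null
python3 -m inch '[{"rot":[0,0,0],"offset":[40,13,0],"claw":0.6},{"rot":[0,0,0],"offset":[80,26,0],"claw":0.6},{"rot":[0,0,0],"offset":[118,38,0],"claw":0.6},{"rot":[0,0,0],"offset":[156,50,0],"claw":0.6},{"rot":[0,0,0],"offset":[180,58,0],"claw":0.6}]'; python3 g.py 0 185 150
```

```text
time_s: 1.77
eef_pos: [0.577, 0.038, 0.3106]
orientation: [[0.217, 0.976, -0.0], [0.976, -0.217, 0.001], [0.001, -0.001, -1.0]]
force: [0.8, -0.6, 0.7]
grip_width: 0.0341
grip_force: 0.0
t 1.77 row xyz mm [ -0.6 185.7 310.6] yaw err deg -0.41 F [ 0.8 -0.6  0.7] Fy_row -0.4 tilt [ 0.001 -0.001 -1.   ]
tool offset mm [ -0.8   0.7 160.6]
```

```bash
python3 -m inch '[{"rot":[0,0,0],"offset":[0,0,40],"claw":0.6},{"rot":[0,0,0],"offset":[0,0,80],"claw":0.6},{"rot":[0,0,0],"offset":[0,0,120],"claw":0.6},{"rot":[0,0,0],"offset":[0,0,150],"claw":0.6},{"rot":[0,0,0],"offset":[0,0,163],"claw":0.6}]' >/dev/null
python3 -m inch '[{"rot":[0,0,0],"offset":[-7,0,0],"claw":0.6},{"rot":[0,0,0],"offset":[-15,0,0],"claw":0.6},{"rot":[0,0,0],"offset":[-22,0,0],"claw":0.6},{"rot":[0,0,0],"offset":[-30,0,0],"claw":0.6},{"rot":[0,0,0],"offset":[-35,0,0],"claw":0.6}]'; python3 g.py 0 55 148
python3 - <<'E'
from bench import imaging
import cv2
im=imaging.snapshot("side")[100:230,170:300,::-1]
cv2.imwrite("pics/pre.png",cv2.resize(cv2.convertScaleAbs(im,alpha=1.5,beta=15),None,fx=4.5,fy=4.5,interpolation=cv2.INTER_CUBIC))
E
```

```text
time_s: 2.6
eef_pos: [0.5696, -0.0011, 0.1503]
orientation: [[0.221, 0.975, 0.004], [0.975, -0.221, -0.001], [0.0, 0.004, -1.0]]
force: [-0.1, -0.1, -0.8]
grip_width: 0.0341
grip_force: 0.0
t 2.6 row xyz mm [  0.4 146.  150.3] yaw err deg -0.62 F [-0.1 -0.1 -0.8] Fy_row -0.1 tilt [ 0.     0.004 -1.   ]
tool offset mm [-91.    0.6   2.3]
```

View pics/pre.png

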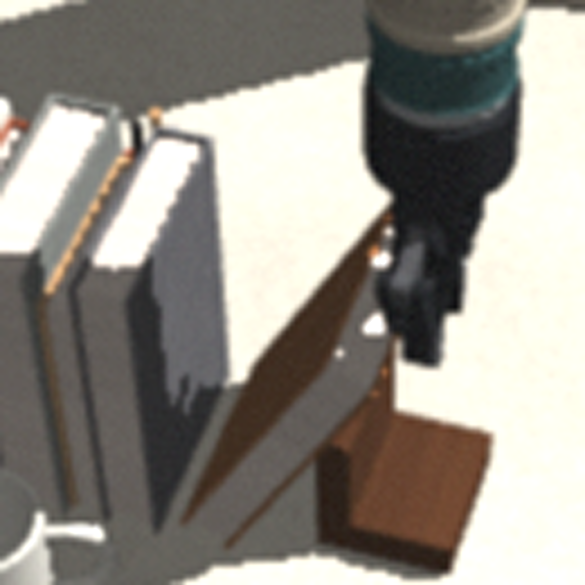

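The fingers, at about (415,330), hang just outside the book's upper outer edge and clear of the bookend. Next I push slowly toward the row.

```bash
python3 -m inch '[{"rot":[0,0,0],"offset":[-6,0,0],"claw":0.6},{"rot":[0,0,0],"offset":[-12,0,0],"claw":0.6},{"rot":[0,0,0],"offset":[-18,0,0],"claw":0.6},{"rot":[0,0,0],"offset":[-24,0,0],"claw":0.6},{"rot":[0,0,0],"offset":[-30,0,0],"claw":0.6}]' >/dev/null; python3 g.py
python3 -m inch '[{"rot":[0,0,0],"offset":[-5,0,0],"claw":0.6},{"rot":[0,0,0],"offset":[-10,0,0],"claw":0.6},{"rot":[0,0,0],"offset":[-15,0,0],"claw":0.6},{"rot":[0,0,0],"offset":[-20,0,0],"claw":0.6},{"rot":[0,0,0],"offset":[-25,0,0],"claw":0.6}]' >/dev/null; python3 g.py 
python3 - <<'E'
from bench import imaging
import cv2
im=imaging.snapshot("side")[100:230,170:300,::-1]
cv2.imwrite("pics/mid.png",cv2.resize(cv2.convertScaleAbs(im,alpha=1.5,beta=15),None,fx=4.5,fy=4.5,interpolation=cv2.INTER_CUBIC))
E
```

```text
t 3.07 row xyz mm [ -1.5 116.6 148.4] yaw err deg -0.55 F [-0.3  0.6  0.8] Fy_row 0.5 tilt [-0. -0. -1.]
t 3.48 row xyz mm [ -1.8  91.6 148.2] yaw err deg -0.56 F [ 0.5  0.8 -0.1] Fy_row 0.9 tilt [-0. -0. -1.]
```

View pics/mid.png

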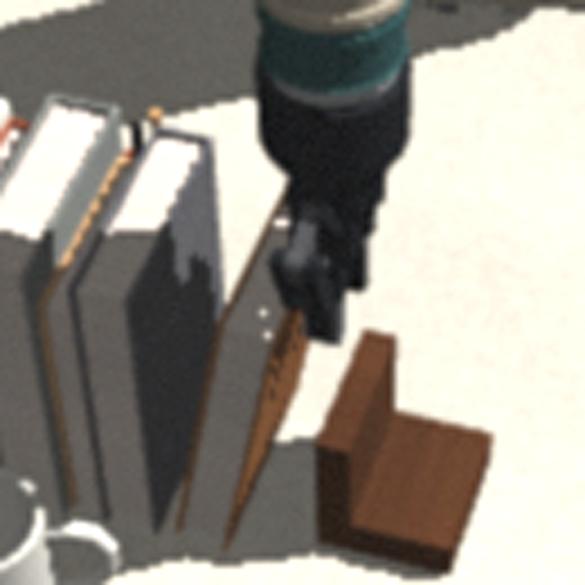

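The book is now tilted only about 10° and its lower edge at (225,548) has not moved. The bookend is in place. I continue gently.

```bash
python3 -m inch '[{"rot":[0,0,0],"offset":[-3,0,0],"claw":0.6},{"rot":[0,0,0],"offset":[-6,0,0],"claw":0.6},{"rot":[0,0,0],"offset":[-9,0,0],"claw":0.6},{"rot":[0,0,0],"offset":[-12,0,0],"claw":0.6},{"rot":[0,0,0],"offset":[-15,0,0],"claw":0.6}]' >/dev/null; python3 g.py
python3 -m inch '[{"rot":[0,0,0],"offset":[-3,0,0],"claw":0.6},{"rot":[0,0,0],"offset":[-6,0,0],"claw":0.6},{"rot":[0,0,0],"offset":[-9,0,0],"claw":0.6},{"rot":[0,0,0],"offset":[-12,0,0],"claw":0.6},{"rot":[0,0,0],"offset":[-15,0,0],"claw":0.6}]' >/dev/null; python3 g.py 
python3 - <<'E'
from bench import imaging
import cv2
im=imaging.snapshot("side")[100:230,170:300,::-1]
cv2.imwrite("pics/up.png",cv2.resize(cv2.convertScaleAbs(im,alpha=1.5,beta=15),None,fx=4.5,fy=4.5,interpolation=cv2.INTER_CUBIC))
E
```

```text
t 3.95 row xyz mm [ -1.8  77.  148.3] yaw err deg -0.55 F [-0.9 -0.2 -0.6] Fy_row -0.4 tilt [-0. -0. -1.]
t 4.37 row xyz mm [ -1.9  61.9 148.3] yaw err deg -0.55 F [-0.7 -0.2 -0.2] Fy_row -0.4 tilt [-0.  0. -1.]
```

View pics/up.png

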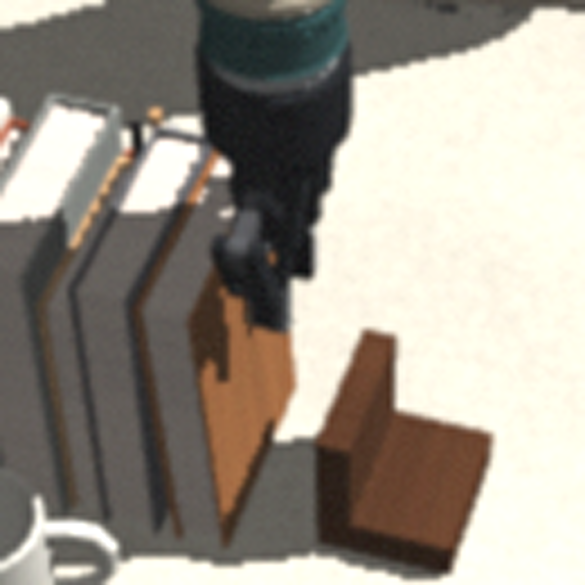

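The book is upright with the bookend untouched, slab still at about (360,430). I back off and go round behind the foot.

```bash
python3 -m inch '[{"rot":[0,0,0],"offset":[6,0,0],"claw":0.6},{"rot":[0,0,0],"offset":[30,0,0],"claw":0.6},{"rot":[0,0,0],"offset":[70,0,0],"claw":0.6},{"rot":[0,0,0],"offset":[110,0,0],"claw":0.6},{"rot":[0,0,0],"offset":[145,0,0],"claw":0.6}]' >/dev/null; python3 g.py 0 207 148
python3 - <<'E'
from bench import imaging
import cv2,numpy as np
ims=[]
for n,(x,y) in {"side":(185,125),"top":(235,140)}.items():
    im=imaging.snapshot(n)[y:y+105,x:x+105+0,::-1]
    ims.append(cv2.resize(cv2.convertScaleAbs(im,alpha=1.5,beta=15),None,fx=3.8,fy=3.8,interpolation=cv2.INTER_CUBIC))
cv2.imwrite("pics/after.png",np.hstack(ims))
E
```

```text
t 4.83 row xyz mm [ -0.7 209.5 148.5] yaw err deg -0.57 F [ 0.7 -0.3 -0.5] Fy_row -0.2 tilt [ 0.001  0.    -1.   ]
tool offset mm [-2.5  0.7  0.5]
```

View pics/after.png

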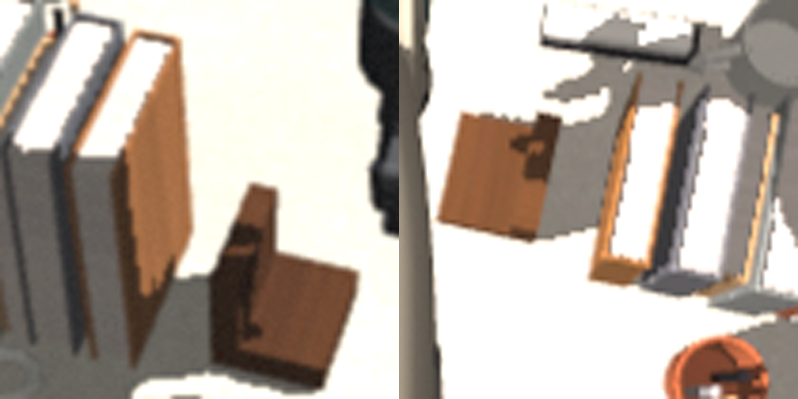

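Side and top pictures show the book standing upright and free, about 10 mm from the row, with the bookend unmoved. Next I lower behind the foot.

```bash
python3 -m inch '[{"rot":[0,0,0],"offset":[0,0,40],"claw":0.6},{"rot":[0,0,0],"offset":[0,-1,80],"claw":0.6},{"rot":[0,0,0],"offset":[0,-1,115],"claw":0.6},{"rot":[0,0,0],"offset":[0,-1,132],"claw":0.6},{"rot":[0,0,0],"offset":[0,-1,140],"claw":0.6}]' >/dev/null; python3 g.py
python3 -m inch '[{"rot":[0,0,0],"offset":[-5,0,0],"claw":0.6},{"rot":[0,0,0],"offset":[-10,0,0],"claw":0.6},{"rot":[0,0,0],"offset":[-15,0,0],"claw":0.6},{"rot":[0,0,0],"offset":[-20,0,0],"claw":0.6},{"rot":[0,0,0],"offset":[-24,0,0],"claw":0.6}]' >/dev/null; python3 g.py
python3 -m inch '[{"rot":[0,0,0],"offset":[-3,0,0],"claw":0.6},{"rot":[0,0,0],"offset":[-6,0,0],"claw":0.6},{"rot":[0,0,0],"offset":[-9,0,0],"claw":0.6},{"rot":[0,0,0],"offset":[-12,0,0],"claw":0.6},{"rot":[0,0,0],"offset":[-15,0,0],"claw":0.6}]' >/dev/null; python3 g.py
```

```text
t 5.35 row xyz mm [ -5.  206.4   4.6] yaw err deg -0.56 F [-0.1 -0.4  0.3] Fy_row -0.4 tilt [-0.002 -0.007 -1.   ]
t 5.77 row xyz mm [ -0.  182.9  10.2] yaw err deg -0.58 F [1.5 3.2 1.7] Fy_row 3.4 tilt [ 0.001  0.004 -1.   ]
t 6.18 row xyz mm [ -0.2 169.8  10. ] yaw err deg -0.5 F [0.7 4.9 4.4] Fy_row 4.9 tilt [ 0.004  0.003 -1.   ]
```

```bash
python3 -m inch '[{"rot":[0,0,0],"offset":[-4,0,0],"claw":0.6},{"rot":[0,0,0],"offset":[-8,0,0],"claw":0.6},{"rot":[0,0,0],"offset":[-12,0,0],"claw":0.6},{"rot":[0,0,0],"offset":[-16,0,0],"claw":0.6},{"rot":[0,0,0],"offset":[-20,0,0],"claw":0.6}]' >/dev/null; python3 g.py
python3 -m inch '[{"rot":[0,0,0],"offset":[-3,0,0],"claw":0.6},{"rot":[0,0,0],"offset":[-6,0,0],"claw":0.6},{"rot":[0,0,0],"offset":[-9,0,0],"claw":0.6},{"rot":[0,0,0],"offset":[-11,0,0],"claw":0.6},{"rot":[0,0,0],"offset":[-13,0,0],"claw":0.6}]' >/dev/null; python3 g.py
python3 -m inch '[{"rot":[0,0,0],"offset":[-1,0,0],"claw":0.6},{"rot":[0,0,0],"offset":[-2,0,0],"claw":0.6},{"rot":[0,0,0],"offset":[-3,0,0],"claw":0.6},{"rot":[0,0,0],"offset":[-4,0,0],"claw":0.6},{"rot":[0,0,0],"offset":[-5,0,0],"claw":0.6}]' >/dev/null; python3 g.py
```

```text
t 6.6 row xyz mm [ -0.4 149.8  10.1] yaw err deg -0.5 F [1.3 5.4 5.4] Fy_row 5.6 tilt [ 0.004  0.004 -1.   ]
t 7.02 row xyz mm [ -0.7 136.7   9.9] yaw err deg -0.51 F [0.8 5.1 3.7] Fy_row 5.2 tilt [ 0.004  0.003 -1.   ]
t 7.43 row xyz mm [ -0.7 132.9   9.9] yaw err deg -0.47 F [1.9 8.2 3.8] Fy_row 8.4 tilt [ 0.007  0.003 -1.   ]
```

Contact with the book came at about 134 mm. I continue in small steps and watch the force.

```bash
python3 -m inch '[{"rot":[0,0,0],"offset":[-1,0,0],"claw":0.6},{"rot":[0,0,0],"offset":[-2,0,0],"claw":0.6},{"rot":[0,0,0],"offset":[-3,0,0],"claw":0.6},{"rot":[0,0,0],"offset":[-4,0,0],"claw":0.6},{"rot":[0,0,0],"offset":[-5,0,0],"claw":0.6}]' >/dev/null; python3 g.py
python3 -m inch '[{"rot":[0,0,0],"offset":[-1,0,0],"claw":0.6},{"rot":[0,0,0],"offset":[-2,0,0],"claw":0.6},{"rot":[0,0,0],"offset":[-3,0,0],"claw":0.6},{"rot":[0,0,0],"offset":[-3,0,0],"claw":0.6}]' >/dev/null; python3 g.py
```

```text
t 7.85 row xyz mm [ -0.8 127.9   9.9] yaw err deg -0.46 F [1.5 8.4 5. ] Fy_row 8.5 tilt [ 0.007  0.003 -1.   ]
t 8.18 row xyz mm [ -0.8 125.8   9.9] yaw err deg -0.45 F [ 2.6 10.1  4.6] Fy_row 10.5 tilt [ 0.009  0.003 -1.   ]
```

```bash
python3 -m inch '[{"rot":[0,0,0],"offset":[-1,0,0],"claw":0.6},{"rot":[0,0,0],"offset":[-1,0,0],"claw":0.6},{"rot":[0,0,0],"offset":[-2,0,0],"claw":0.6},{"rot":[0,0,0],"offset":[-2,0,0],"claw":0.6}]' >/dev/null; python3 g.py
python3 -m inch '[{"rot":[0,0,0],"offset":[-1,0,0],"claw":0.6},{"rot":[0,0,0],"offset":[-1,0,0],"claw":0.6},{"rot":[0,0,0],"offset":[-2,0,0],"claw":0.6},{"rot":[0,0,0],"offset":[-2,0,0],"claw":0.6}]' >/dev/null; python3 g.py
```

```text
t 8.52 row xyz mm [ -0.9 125.7   9.9] yaw err deg -0.39 F [ 3.3 15.3  5.2] Fy_row 15.7 tilt [ 0.014  0.003 -1.   ]
t 8.85 row xyz mm [ -1.2 125.5  10. ] yaw err deg -0.31 F [ 3.2 20.1  4.4] Fy_row 20.3 tilt [ 0.018  0.003 -1.   ]
```

The bookend stalled and the force rose to 20 N, so it is snug. I withdraw and look.

```bash
python3 -m inch '[{"rot":[0,0,0],"offset":[4,0,0],"claw":0.6},{"rot":[0,0,0],"offset":[15,0,0],"claw":0.6},{"rot":[0,0,0],"offset":[45,0,0],"claw":0.6},{"rot":[0,0,0],"offset":[70,0,-20],"claw":0.6},{"rot":[0,0,0],"offset":[90,0,-60],"claw":0.6}]' >/dev/null
python3 -m inch '[{"rot":[0,0,0],"offset":[20,0,-35],"claw":0.6},{"rot":[0,0,0],"offset":[40,0,-70],"claw":0.6},{"rot":[0,0,0],"offset":[60,0,-100],"claw":0.6},{"rot":[0,0,0],"offset":[60,0,-100],"claw":0.6},{"rot":[0,0,0],"offset":[60,0,-100],"claw":0.6}]' >/dev/null; python3 g.py
python3 - <<'E'
from bench import imaging
import cv2,numpy as np
ims=[]
for n,(x,y) in {"side":(185,125),"top":(250,135)}.items():
    im=imaging.snapshot(n)[y:y+105,x:x+105,::-1]
    ims.append(cv2.resize(cv2.convertScaleAbs(im,alpha=1.5,beta=15),None,fx=3.8,fy=3.8,interpolation=cv2.INTER_CUBIC))
cv2.imwrite("pics/end.png",np.hstack(ims))
E
```

```text
t 9.68 row xyz mm [  0.8 268.  168.3] yaw err deg -0.47 F [ 0.3 -0.3 -0.6] Fy_row -0.2 tilt [ 0.     0.006 -1.   ]
```

View pics/end.png

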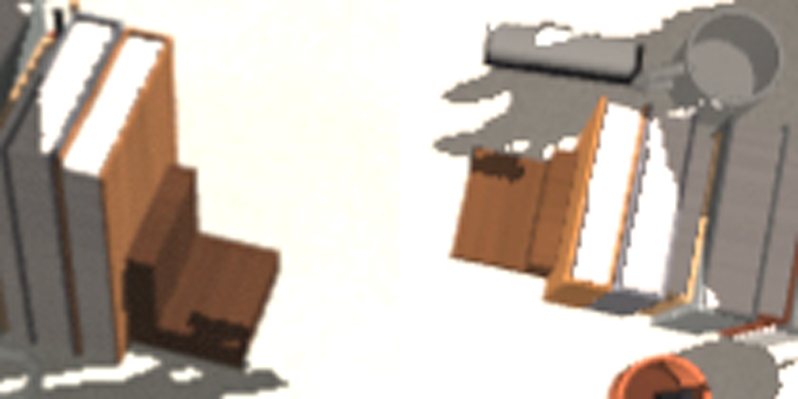

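The pictures show the book upright and flush between the row and the bookend, square to both. The mug, stapler and penpot have not moved, so I hand the job in.

```bash
python3 -c "
from bench import manip
print(manip.finish_job())"
```

```text
the job is handed in; nothing more can be done
None
```

The book was tipped upright first and the bookend then slid in until it stalled at about 20 N; the last pictures show the book straight and snug against the row, nothing else nearby moved, and I handed the job in at about 10 s.

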